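Pack the hand-held meter and close its case

ROBOT

A 6-joint arm with a two-finger parallel gripper is mounted at the origin on the work surface. World frame = base frame: x ahead of the robot, y to its left, z up, the work surface at z = 0. Lengths are in m, angles in degrees, forces in N, time in s.
With the tool pointing down it reaches from about 0.325 to 0.85 m from the base axis. Payload 15.5 kg.
Tool frame: the origin (TCP) lies midway between the tips of the shut fingers; the grasp point (between the pads) lies 19 mm behind it; z points along the fingers, y is the line along which they close (so a half turn about z gives the same grasp; the last joint's range is limited). The gripper opens to 91 mm and grips with 3 to 60 N. Pads are 32 mm wide; open, the fingers measure 118 mm over their backs; the gripper's body (76 mm by 178 mm) begins 60 mm behind the grasp point.
Start: joints at [58.528, 28.281, 77.091, -0, 74.628, -5.472], TCP at [0.274, 0.562, 0.214] pointing down, gripper open.
Joint ranges: [-166.48, 166.48], [-47.26, 123.95], [12.59, 153.08], [-70.14, 250.14], [6.76, 159.57], [-176.63, 176.63]. Speed limits (degrees/s): [108.29, 108.29, 147.25, 172.46, 172.46, 172.46].

INTERFACE

Orientations are given as a 3x3 rotation matrix whose columns are the frame's x, y, z axes.
In Python, from bench import ctrl gives the robot as it stands. The module is installed in compiled form; this text tells all that it offers. Calls block until the motion is done:
- ctrl.goto(position, orientation): joint-space move of the TCP to a pose.
- ctrl.move_l(position, vel=0.15, ori=None, contact_N=None): straight line of the TCP; ori=None keeps the orientation; vel is the mean speed in m/s. With contact_N (N) it stops when the force on the tool has changed by that much, and returns True; else False.
- ctrl.movej(angles): joint-space move.
- ctrl.command_gripper(opening): opening from 0.0 (shut) to 1.0 (fully open); the grip force is fixed at half the most; returns when the fingers have stopped.
- ctrl.sleep(seconds).
- ctrl.ik(position, orientation): joint angles nearest the present ones, or None.
- ctrl.read_camera(name): name is "scene" or "top"; returns the picture (400x640x3 uint8, blue, green, red); there is no depth.
- ctrl.camera_params(name): a dict with "fx", "fy", "cx", "cy" (pixels), "pose" (4x4, takes a point from camera to world coordinates). Camera axes: x right, y up, looking along -z (the intrinsics and any distortion apply to the point x, -y, -z); pixel columns grow to the right and rows downward; lengths in m; the calibration is good to about 2 mm. A picture is of the moment at which its call begins. camera_params takes no time and is no camera call.
A pose or a line that the arm cannot do raises ctrl.MotionError and nothing moves.
- ctrl.sign_off(): hands the job in; it is judged then, once.
Readings, each from a call of its own:
- ctrl.current_t(): time.
- ctrl.current_q(): joint angles.
- ctrl.current_dq(): joint speeds.
- ctrl.current_effort(): joint torques, N m.
- ctrl.current_tool_pos(): TCP position.
- ctrl.current_eef_rot(): TCP orientation.
- ctrl.current_contact_force(): force on the tool from outside, world axes, zero at the start.
- ctrl.current_wrist_torque(): the same for the moment, N m.
- ctrl.current_grip_width(): opening from 0.0 (shut) to 1.0 (fully open).
- ctrl.current_grasp_force(): force on a finger pad.
Only numpy, scipy, OpenCV 4.12 (cv2) and the standard library are available. Lean on these libraries where they do the work, as an engineer would, in place of code of your own. Each camera call takes 0.05 s, during which the arm holds its last target. There are 200 camera calls.

TASK

Take the yellow hand-held meter from its sloped charging dock and seat it, screen up, flat and square in the shaped pocket of the open blue case, without dropping it; either end may point either way. Let go of it, then close the case lid all the way so that the two halves meet edge to edge, and leave everything else on the desk where it is.

Things in the scene. Friction and masses are not known exactly. Their poses are not given: they have to be found in the camera images.
- meter: yellow block, 110 (x) x 50 (y) x 26 mm (z), about 160 g, black screen on its +z face towards its +x end. Origin: centre of its underside; z points out of the screen, x along its length. At the start it lies on the dock's slope, pitched 30 degrees: its x axis points up the slope, roughly towards the robot, so the screen faces up and away from the robot.
- dock: white charging dock, fixed. Origin: underside centre of its 120 x 75 x 10 mm base. A support plate 118 mm long, 36 mm wide (7 mm narrower than the meter on each long side, so fingers can pass) carries the meter; its top rises along the dock's +x at 30 degrees and passes 65 mm above the origin, where the meter's underside centre lies. A lip 10 mm high, 36 mm wide holds the meter's lower end.
- case: lower half of the blue clamshell case, fixed, 180 (x) x 190 (y) x 36 mm high, walls and bottom 5 mm, z up. Origin: centre of its underside. Its grey liner (black pocket floor) stands 30 mm high; the pocket is towards the -y side, the hinge along the top of the +y side. Three spare cells lie between pocket and hinge.
- pocket (a point): centre of the pocket floor, at (0, -35, 14) mm in the case frame. The pocket is 115 mm along the case's x, 55 mm along y, 16 mm deep; the meter lies with its length along x and stands 10 mm above the liner. Mid-way along both long sides are finger notches 65 mm long, down to 5 mm above the desk, reaching 30 mm (-y side) and 40 mm (+y side) out from the pocket.
- lid (a joint): opening angle of the blue lid (upper half): 0 closed edge to edge, about 1.57 upright, 2.1 fully open. Stiff hinge: the lid stays at any angle and takes 2 to 3 N at its free edge to move, so it must be pushed all the way.
- hinge (a point): middle of the hinge line, at (0, 95, 36) mm in the case frame; the hinge runs along the case's x.
- lid_edge (a point): point on the lid's outer face at the middle of its free edge, 190 mm from the hinge line along the lid and 25 mm out; closed, at (0, -95, 61) mm in the case frame. The lid is 180 x 190 x 25 mm. A white 50 mm wide tab projects 13 mm beyond the free edge, its outer face 10 mm in from the lid's outer face.
- jar: white jar, 56 mm diameter, 65 mm high, bystander. Origin: centre of underside.
- sanitiser: clear bottle with blue cap, 60 mm diameter, 150 mm high, bystander. Origin: centre of underside.
- mouse: black computer mouse, 105 x 60 x 31 mm, bystander. Origin: centre of underside.
- tape: roll of white tape lying flat, 68 mm diameter, 22 mm high, bystander. Origin: centre of underside.
- clip: small grey and white finger clip sensor, 60 x 34 x 26 mm, bystander. Origin: centre of underside.
- hammer: black-handled reflex hammer lying flat, 190 mm long along its x, bystander.
- cup: clear medicine cup, 54 mm diameter, 45 mm high, bystander. Origin: centre of underside.

How it is judged:
By the outcome, as a careful person would: the job done as asked, in the order asked, and still so for the second after the job is handed in, with the robot touching nothing.
It also fails if it takes over 64 s, if anything falls off the work surface, if the arm or the gripper's body presses on something with over 40 N, if the wrist force passes 120 N, or if a joint passes its speed limit or range.

## Working session

There is one attempt and no reset: what is moved stays moved. The work goes in short steps, each a Python script; the robot and the scene stay as the last script left them, time stands still between calls to the robot, and variables do not carry over. Pictures are saved under pics/ and viewed, at most 10 in all, crops included, and the job is handed in when it is done.

```bash
mkdir -p pics
python3 - <<'E'
from bench import ctrl
import cv2
for n in("scene","top"):
    im=ctrl.read_camera(n); cv2.imwrite(f"pics/{n}0.png",im); p=ctrl.camera_params(n)
    print(n,{k:(v if k!='pose' else None) for k,v in p.items()}); print(p["pose"])
print(ctrl.current_t(),ctrl.current_eef_rot())
E
```

```text
scene {'fx': 362.5422138212364, 'fy': 362.5422138212364, 'cx': 325.02076323405055, 'cy': 203.91902677228487, 'pose': None}
[[-0.75074743 -0.5220617   0.40475904  0.97078678]
 [ 0.66049367 -0.58279912  0.47338494  0.48343829]
 [-0.01124293  0.62273331  0.78235339  0.9708432 ]
 [ 0.          0.          0.          1.        ]]
top {'fx': 447.2278242929758, 'fy': 447.2278242929758, 'cx': 325.46829084264454, 'cy': 199.42228139701513, 'pose': None}
[[ 0.00156907  0.99443909 -0.10530162  0.41813534]
 [-0.99989747  0.00305897  0.0139889  -0.06666677]
 [ 0.01423322  0.10526887  0.99434193  1.18947083]
 [ 0.          0.          0.          1.        ]]
0.1 [[-8.98799843e-01  4.38358828e-01 -6.15846022e-04]
 [ 4.38359239e-01  8.98799354e-01 -9.48336229e-04]
 [ 1.37810448e-04 -1.12232625e-03 -9.99999361e-01]]
```

View pics/top0.png

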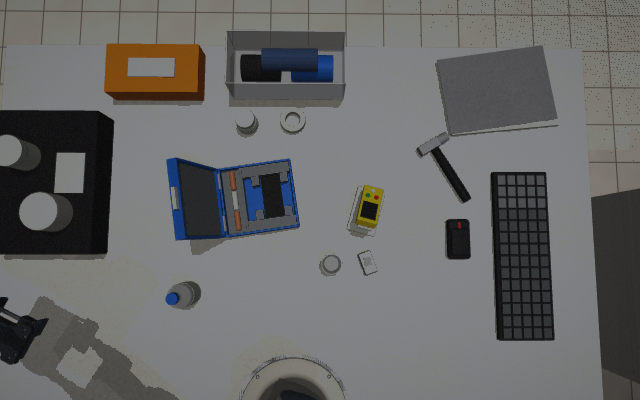

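View pics/scene0.png

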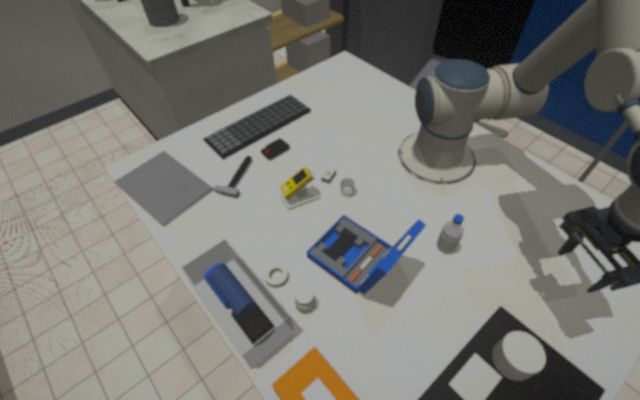

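Top view: robot at bottom; the case is at about (260,198) with its lid opening left, the yellow meter is at (370,207) and the bottle at (182,295). The scene view confirms that the lid leans slightly past upright and the meter slopes up towards the robot. Next I'll enlarge both areas.

Run:
```python
import cv2
t=cv2.imread("pics/top0.png"); s=cv2.imread("pics/scene0.png")
cv2.imwrite("pics/c1.png",cv2.resize(t[150:250,160:310],None,fx=5.3,fy=5.3,interpolation=cv2.INTER_CUBIC))
a=cv2.resize(t[175:245,340:390],None,fx=8,fy=8,interpolation=cv2.INTER_CUBIC)
b=cv2.resize(s[160:215,272:322],None,fx=8,fy=8,interpolation=cv2.INTER_CUBIC)
b=cv2.copyMakeBorder(b,0,a.shape[0]-b.shape[0],0,0,cv2.BORDER_CONSTANT)
cv2.imwrite("pics/c2.png",cv2.hconcat([a,b]))
```

```text
(no output)
```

View pics/c1.png

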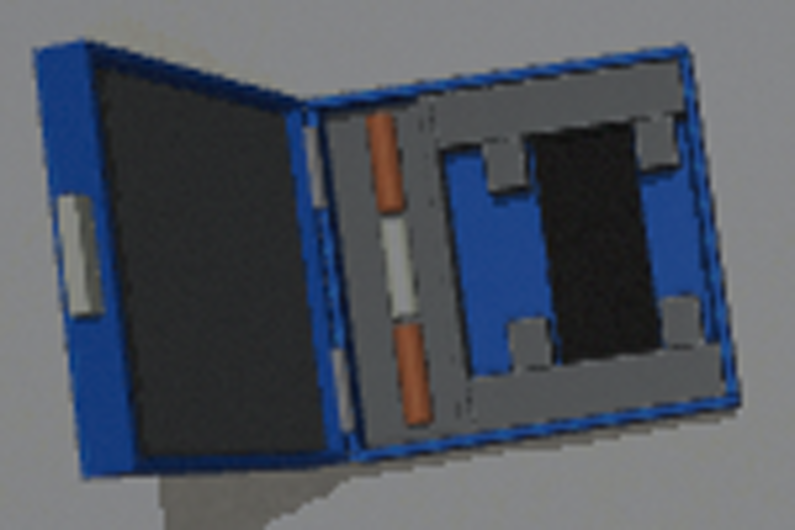

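View pics/c2.png

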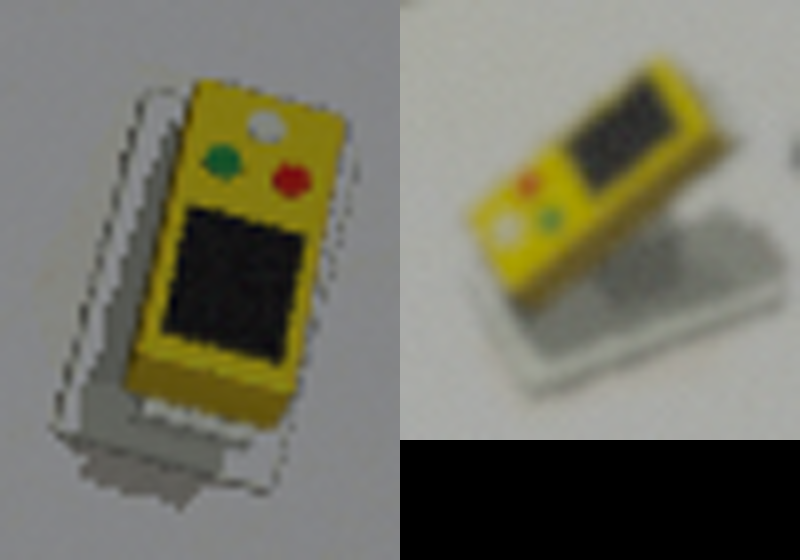

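c1 shows the case: crop corners TR (688,45), BR (740,403), the black pocket floor around (597,240), and the lid's outer free edge from (35,50) to (85,478). c2 shows the meter's top-view corners: far edge (197,80)–(347,112) and near underside edge (125,388)–(275,430). Next I'll measure both by mask, line fits and ray casting.

```bash
cat > h.py <<'E'
import cv2, numpy as np
from bench import ctrl
K=4
def ray(cam,uv):
    p=ctrl.camera_params(cam);T=np.array(p["pose"])
    d=T[:3,:3]@np.array([(uv[0]-p["cx"])/p["fx"],-(uv[1]-p["cy"])/p["fy"],-1.]); return T[:3,3],d
def cast(cam,uv,z):
    o,d=ray(cam,uv); return o+d*(z-o[2])/d[2]
def proj(cam,P):
    p=ctrl.camera_params(cam);T=np.array(p["pose"]); c=T[:3,:3].T@(np.array(P)-T[:3,3])
    return np.array([p["cx"]+p["fx"]*c[0]/-c[2],p["cy"]+p["fy"]*c[1]/c[2]])
def contour(im,roi,lo,hi,hull=False,eps=1.5):
    """largest colour blob in roi=(u0,v0,u1,v1): subpixel contour points and polygon corners, image px"""
    u0,v0,u1,v1=roi
    big=cv2.resize(im[v0:v1,u0:u1],None,fx=K,fy=K,interpolation=cv2.INTER_CUBIC)
    m=cv2.inRange(cv2.cvtColor(big,cv2.COLOR_BGR2HSV),lo,hi)
    m=cv2.morphologyEx(m,cv2.MORPH_OPEN,np.ones((3,3),np.uint8))
    cs,_=cv2.findContours(m,cv2.RETR_EXTERNAL,cv2.CHAIN_APPROX_NONE)
    c=max(cs,key=cv2.contourArea); h=cv2.convexHull(c)
    poly=cv2.approxPolyDP(h if hull else c,eps*K,True)
    f=lambda a:(a.reshape(-1,2)+.5)/K-.5+np.array([u0,v0])
    return f(c),f(poly)
def fit(pts,a,b,tol=1.5):
    """line fitted to contour points along segment a-b; returns points nearest a and b on it"""
    a,b=np.array(a,float),np.array(b,float);L=np.linalg.norm(b-a);t=(b-a)/L
    r=pts-a;s=r@t;e=np.abs(r@np.array([-t[1],t[0]]))
    q=pts[(s>.1*L)&(s<.9*L)&(e<tol)].astype(np.float32)
    vx,vy,x,y=cv2.fitLine(q,cv2.DIST_HUBER,0,.01,.01).ravel();d=np.array([vx,vy]);c=np.array([x,y])
    return c+d*((a-c)@d),c+d*((b-c)@d)
def isect(l,m):
    A=np.array([l[1]-l[0],-(m[1]-m[0])]).T; s=np.linalg.solve(A,m[0]-l[0]); return l[0]+s[0]*(l[1]-l[0])
E
python3 - <<'E'
from h import *
im=cv2.imread("pics/top0.png")
np.set_printoptions(precision=4,suppress=True)
c,p=contour(im,(335,170,400,250),(20,120,40),(36,255,255),True); print("meter poly",p.round(1).tolist())
for n,roi,lo,hi in(("blue",(150,140,315,260),(100,120,40),(125,255,255)),):
    c,p=contour(im,roi,lo,hi,True,1.); print(n,p.round(1).tolist())
s=cv2.imread("pics/scene0.png")
c,p=contour(s,(265,150,330,220),(20,120,40),(36,255,255),True,1.); print("scene meter",p.round(1).tolist())
c,p=contour(s,(295,205,430,300),(100,120,40),(125,255,255),True,1.); print("scene case",p.round(1).tolist())
E
```

```text
meter poly [[364.9, 184.6], [382.4, 189.9], [376.4, 223.1], [373.1, 227.9], [355.1, 222.6]]
blue [[166.1, 159.6], [174.1, 157.4], [288.6, 158.4], [298.9, 225.4], [229.1, 236.6], [175.6, 239.4]]
scene meter [[304.4, 167.4], [308.4, 171.4], [311.4, 177.9], [296.6, 191.6], [287.4, 197.4], [283.1, 192.6], [280.9, 186.1]]
scene case [[423.9, 224.1], [386.4, 272.6], [363.9, 292.1], [353.6, 290.1], [308.1, 254.9], [308.1, 250.9], [417.9, 220.4]]
```

Run:
```python
from h import *
from scipy.optimize import brentq
import json
im=cv2.imread("pics/top0.png"); np.set_printoptions(precision=4,suppress=True)
# meter
c,p=contour(im,(335,170,400,250),(20,120,40),(36,255,255),True)
up=fit(c,[364.9,184.6],[382.4,189.9]);R=fit(c,[382.4,189.9],[376.4,223.1]);lo=fit(c,[355.1,222.6],[373.1,227.9]);Lf=fit(c,[355.1,222.6],[364.9,184.6])
UL=cast("top",isect(up,Lf),.060);UR=cast("top",isect(up,R),.060)
LL=cast("top",isect(lo,Lf),.0925);LR=cast("top",[373.1,227.9],.0925)
print("UL UR LL LR",UL,UR,LL,LR,"widths",np.linalg.norm(UR-UL),np.linalg.norm(LR-LL))
Rw=[cast("top",R[0],.060),cast("top",R[1],.115)]
d=(Rw[1]-Rw[0])[:2];print("yaw(right edge)",np.degrees(np.arctan2(d[1],d[0])))
e=(UL-UR)[:2]; print("yaw(up edge)",np.degrees(np.arctan2(-e[0],e[1]))+180, "yaw(low)",np.degrees(np.arctan2(-(LL-LR)[0],(LL-LR)[1]))+180)
M1,M2=(UL+UR)/2,(LL+LR)/2; u=(M2-M1)[:2]; print("len(108.2)",np.linalg.norm(u),"yaw",np.degrees(np.arctan2(u[1],u[0])))
u/=np.linalg.norm(u); print("centre from M1",M1[:2]+.0606*u,"from M2",M2[:2]-.0476*u)
# case
c,p=contour(im,(150,140,315,260),(100,120,40),(125,255,255))
W=lambda l,z:[cast("top",q,z)[:2] for q in l]
T=W(fit(c,[222,168.5],[289.5,158.4]),.036);B=W(fit(c,[229.1,236.6],[298.9,225.9]),0);Rr=W(fit(c,[289.6,158.4],[299.3,225.4]),0)
ang=lambda l:np.degrees(np.arctan2(*(l[1]-l[0])[::-1]))
print("top edge dir",ang(T),"bottom",ang(B),"right",ang(Rr))
yaw=np.mean([ang(T)+90,ang(B)+90,ang(Rr)+180]) ;print("raw yaw",yaw)
yaw=(yaw+180)%360-180; ex=np.array([np.cos(np.radians(yaw)),np.sin(np.radians(yaw))]);ey=np.array([-ex[1],ex[0]])
m=lambda l:(l[0]+l[1])/2
print("x-width(.18)",(m(T)-m(B))@ex); sx=(m(T)@ex+m(B)@ex)/2; sy=m(Rr)@ey+.095
o=sx*ex+sy*ey; print("case",o,yaw)
# pocket floor check
c2,p2=contour(im,(245,165,295,225),(0,0,0),(180,255,32)); q=np.array([cast("top",x,.014)[:2]-o for x in c2]); q=np.c_[q@ex,q@ey]
print("black in case frame (0,-35 expected)",q.min(0),q.max(0),(q.min(0)+q.max(0))/2)
# lid
P=lambda y,z:np.r_[o+ey*y,z]
e1,e2=fit(c,[166.1,159.6],[175.6,239.4]); 
# mid: row where outer edge mid lies
def f(th,inn=0):
    return proj("top",P(.095-.19*np.cos(th)+(.025-inn)*np.sin(th),.036+.19*np.sin(th)+(.025-inn)*np.cos(th)))
def g(th):
    q=f(th); t=(e2-e1)/np.linalg.norm(e2-e1); return (q-e1)@np.array([-t[1],t[0]])
for a in(1.2,1.57,1.7,1.8,1.9,2.1): print(a,f(a),g(a))
th=brentq(g,1.3,2.2); print("lid",th)
json.dump(dict(o=o.tolist(),yaw=yaw,th=th),open("case.json","w"))
```

```text
UL UR LL LR [ 0.5771 -0.1804  0.06  ] [ 0.5641 -0.2281  0.06  ] [ 0.4762 -0.1545  0.0925] [ 0.4644 -0.1991  0.0925] widths 0.04943214526982222 0.046136582841715915
yaw(right edge) 164.72264731864894
yaw(up edge) 164.7059309160109 yaw(low) 165.2037490791797
len(108.2) 0.10402685507995105 yaw 164.6829916406564
centre from M1 [ 0.5122 -0.1883] from M2 [ 0.5162 -0.1894]
top edge dir -81.34920480428288 bottom -81.33670319607651 right -171.33145745127646
raw yaw 8.660878182788048
x-width(.18) 0.17738167685544182
case [0.5464 0.0941] 8.660878182788053
black in case frame (0,-35 expected) [-0.0559 -0.0622] [ 0.0597 -0.0099] [ 0.0019 -0.036 ]
1.2 [222.7277 190.6836] -52.75365599339591
1.57 [189.8874 195.2244] -19.609443809864647
1.7 [179.2888 197.1289] -8.862407728916
1.8 [171.7675 198.6511] -1.2163386297327898
1.9 [164.9149 200.1965] 5.768159057685935
2.1 [153.5564 203.2617] 17.402952811102164
lid 1.816716496122217
```

```bash
cat >> h.py <<'E'
import json
C=json.load(open("case.json")); O=np.array(C["o"]);YAW=np.radians(C["yaw"])
EX=np.array([np.cos(YAW),np.sin(YAW)]);EY=np.array([-EX[1],EX[0]])
def cw(x,y,z): return np.r_[O+EX*x+EY*y,z]
def mframe(psi,pitch):
    p,a=np.radians(psi),np.radians(pitch); cx,sx=np.cos(p),np.sin(p)
    X=np.array([cx*np.cos(a),sx*np.cos(a),np.sin(a)]);Z=np.array([-cx*np.sin(a),-sx*np.sin(a),np.cos(a)])
    return X,np.cross(Z,X),Z
def tool(psi,pitch,s):  # tool z=-meter z, tool x=s*meter x
    X,Y,Z=mframe(psi,pitch); return np.array([s*X,-s*Y,-Z]).T
MC=np.array([.514,-.1888,.065]);MP=164.8
E
python3 - <<'E'
from h import *
np.set_printoptions(precision=1,suppress=True)
Z=mframe(MP,30)[2]
for s in(1,-1):
    for n,p,R in(("grasp",MC-.003*Z,tool(MP,30,s)),("pre",MC+.07*Z,tool(MP,30,s)),("lift",MC+.02*Z+[0,0,.22],tool(MP,30,s)),("over",cw(0,-.035,.15),tool(np.degrees(YAW)+180,0,s)),("place",cw(0,-.035,.011),tool(np.degrees(YAW)+180,0,s)),("overhi",cw(0,-.035,.3),tool(np.degrees(YAW)+180,0,s)),
      ("lid0",cw(0,.2,.17),tool(np.degrees(YAW)+180,0,s)),("lidend",cw(0,-.08,.061),tool(np.degrees(YAW)+180,0,s))):
        q=ctrl.ik(p,R); print(s,n,None if q is None else np.array(q))
E
```

```text
1 grasp [-23.7  47.7  71.5  -4.2  90.5 -97.4]
1 pre [-23.3  46.3  62.9  -4.1 100.5 -97.8]
1 lift [-23.6  36.   56.   -4.7 117.6 -99.4]
1 over [ -0.   26.8  91.5  -0.   61.6 -98.7]
1 place [ -0.   38.6  97.8  -0.   43.6 -98.7]
1 overhi [ -0.   18.3  79.7  -0.   82.  -98.7]
1 lid0 [ 23.7  28.3  84.8  -0.   66.9 -75. ]
1 lidend [  -4.6   34.2   95.6   -0.    50.2 -103.2]
-1 grasp [-23.7  47.7  71.5  -4.2  90.5  82.6]
-1 pre [-23.3  46.3  62.9  -4.1 100.5  82.2]
-1 lift [-23.6  36.   56.   -4.7 117.6  80.6]
-1 over [-0.  26.8 91.5 -0.  61.6 81.3]
-1 place [-0.  38.6 97.8 -0.  43.6 81.3]
-1 overhi [-0.  18.3 79.7 -0.  82.  81.3]
-1 lid0 [ 23.7  28.3  84.8  -0.   66.9 105. ]
-1 lidend [-4.6 34.2 95.6 -0.  50.2 76.8]
```

Run:
```python
from h import *
np.set_printoptions(precision=4,suppress=True)
Z=mframe(MP,30)[2];R=tool(MP,30,-1)
p=np.array(ctrl.current_tool_pos()); ctrl.move_l(p+[0,0,.17],vel=.3)
ctrl.goto(MC+.02*Z+[0,0,.22],R); ctrl.goto(MC+.07*Z,R)
print(ctrl.current_t(), ctrl.move_l(MC-.003*Z,vel=.08,contact_N=8), ctrl.current_tool_pos(),MC-.003*Z)
cv2.imwrite("pics/g0.png",np.hstack([cv2.resize(ctrl.read_camera("top")[150:260,310:430],None,fx=3.3,fy=3.3),cv2.resize(ctrl.read_camera("scene")[120:230,240:360],None,fx=3.3,fy=3.3)]))
```

```text
4.3833 False [ 0.513  -0.1886  0.0628] [ 0.5126 -0.1884  0.0624]
```

View pics/g0.png

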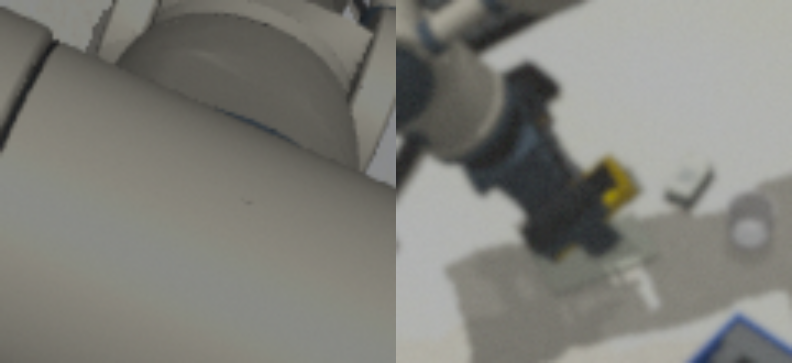

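Fingers straddle the meter near mid-length (the arm hides it from the top camera). Grip, lift along the normal, and carry to a pose above the pocket.

Run:
```python
from h import *
np.set_printoptions(precision=4,suppress=True)
Z=mframe(MP,30)[2];R=tool(MP,30,-1);R2=tool(np.degrees(YAW)+180,0,-1)
ctrl.command_gripper(0.0); print(ctrl.current_grip_width()*91,ctrl.current_grasp_force())
p=np.array(ctrl.current_tool_pos())
ctrl.move_l(p+.03*Z,vel=.08); ctrl.move_l(p+.03*Z+[0,0,.15],vel=.2)
ctrl.goto(cw(0,-.035,.25),R2); ctrl.move_l(cw(0,-.035,.12),vel=.15); ctrl.sleep(.2)
print(ctrl.current_t(),ctrl.current_tool_pos(),cw(0,-.035,.12),ctrl.current_grip_width()*91,ctrl.current_contact_force(),ctrl.current_wrist_torque())
t=ctrl.read_camera("top");s=ctrl.read_camera("scene");cv2.imwrite("pics/t1.png",t);cv2.imwrite("pics/s1.png",s)
cv2.imwrite("pics/p1.png",np.hstack([cv2.resize(t[120:270,160:310],None,fx=2.6,fy=2.6),cv2.resize(s[190:300,290:400],None,fx=390/110,fy=390/110,interpolation=cv2.INTER_CUBIC)]))
```

```text
49.447323775591336 29.999925792217255
9.8917 [0.5521 0.0595 0.1207] [0.5517 0.0595 0.12  ] 49.672821257688554 [ 0.7977 -0.3188 -2.2696] [-0.0565  0.1877  0.0095]
```

View pics/p1.png

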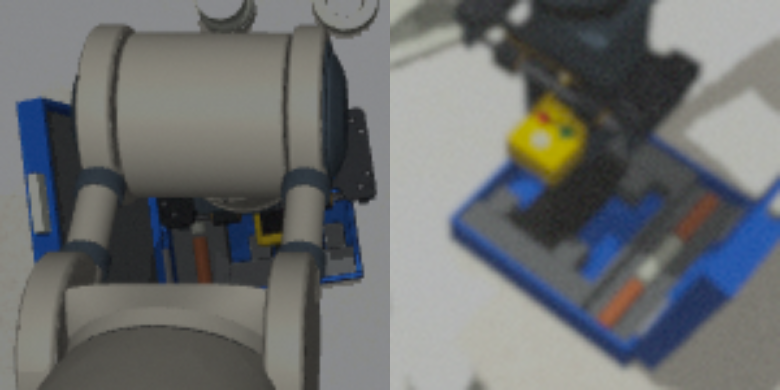

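Run:
```python
from h import *
np.set_printoptions(precision=4,suppress=True)
s0=cv2.imread("pics/scene0.png");s=cv2.imread("pics/s1.png")
inC=lambda P:np.r_[(P[:2]-O)@EX,(P[:2]-O)@EY,P[2]]
c,p=contour(s,(310,205,360,250),(20,110,40),(36,255,255),True,.6); print("meter px",p.round(1).tolist())
for q in p: print(q.round(1),"z top",inC(cast("scene",q,.1497)),"bot",inC(cast("scene",q,.1237)))
c,p=contour(s0,(300,210,370,285),(0,0,0),(180,255,42),False,.8); print("black px",p.round(1).tolist())
for q in p: print(q.round(1),"z.014",inC(cast("scene",q,.014)),".03",inC(cast("scene",q,.03)))
c,p=contour(s0,(295,205,430,300),(100,120,40),(125,255,255),True,.6)
for q in p: print("case",q.round(1),"z0",inC(cast("scene",q,0.)),"z36",inC(cast("scene",q,.036)))
x=proj("scene",cw(0,-.035,.014));print("proj pocket corners",[proj("scene",cw(a*.0575,-.035+b*.0275,.03)).round(1).tolist() for a in(-1,1) for b in(-1,1)])
x=cv2.resize(s0[205:295,300:400],None,fx=7.8,fy=6.6,interpolation=cv2.INTER_CUBIC)
for a in(-1,1):
  for b in(-1,1):
    for xx,yy,z,col in((a*.0575,-.035+b*.0275,.03,(0,255,255)),(a*.09,b*.095,.036,(0,0,255))):
      q=proj("scene",cw(xx,yy,z)); cv2.circle(x,(int((q[0]-300+.5)*7.8),int((q[1]-205+.5)*6.6)),4,col,1)
cv2.imwrite("pics/s0c.png",x)
```

```text
meter px [[333.6, 215.6], [335.6, 216.1], [340.9, 220.1], [344.9, 224.6], [345.1, 227.1], [343.4, 234.9], [336.1, 241.9], [326.1, 235.1], [323.9, 232.6], [323.1, 230.1], [323.6, 227.1]]
[333.6 215.6] z top [ 0.0002 -0.0603  0.1497] bot [-0.0149 -0.0724  0.1237]
[335.6 216.1] z top [-0.002  -0.0549  0.1497] bot [-0.0172 -0.0668  0.1237]
[340.9 220.1] z top [-0.0005 -0.0348  0.1497] bot [-0.0156 -0.0461  0.1237]
[344.9 224.6] z top [ 0.0045 -0.0167  0.1497] bot [-0.0105 -0.0274  0.1237]
[345.1 227.1] z top [ 0.0107 -0.011   0.1497] bot [-0.0041 -0.0215  0.1237]
[343.4 234.9] z top [0.0338 0.001  0.1497] bot [ 0.0198 -0.0091  0.1237]
[336.1 241.9] z top [ 0.0638 -0.      0.1497] bot [ 0.0506 -0.0102  0.1237]
[326.1 235.1] z top [ 0.0642 -0.0345  0.1497] bot [ 0.0511 -0.0457  0.1237]
[323.9 232.6] z top [ 0.0619 -0.0444  0.1497] bot [ 0.0487 -0.056   0.1237]
[323.1 230.1] z top [ 0.0569 -0.0513  0.1497] bot [ 0.0436 -0.0631  0.1237]
[323.6 227.1] z top [ 0.0484 -0.0567  0.1497] bot [ 0.0348 -0.0686  0.1237]
black px [[345.9, 247.6]]
[345.9 247.6] z.014 [-0.0076 -0.0169  0.014 ] .03 [ 0.0
[... 170 characters left out ...]
.036 ]
case [386.4 272.6] z0 [-0.023  0.124  0.   ] z36 [-0.0044  0.1313  0.036 ]
case [363.9 292.1] z0 [0.0697 0.1093 0.    ] z36 [0.0849 0.1172 0.036 ]
case [355.4 291.1] z0 [0.0828 0.0887 0.    ] z36 [0.0974 0.0974 0.036 ]
case [309.4 256.9] z0 [ 0.0827 -0.0877  0.    ] z36 [ 0.0974 -0.0725  0.036 ]
case [308.1 254.9] z0 [ 0.0799 -0.0953  0.    ] z36 [ 0.0947 -0.0799  0.036 ]
case [308.1 250.9] z0 [ 0.0692 -0.1048  0.    ] z36 [ 0.0844 -0.089   0.036 ]
case [417.9 220.4] z0 [-0.2482  0.0963  0.    ] z36 [-0.2213  0.1047  0.036 ]
case [420.9 221.4] z0 [-0.2509  0.106   0.    ] z36 [-0.2239  0.114   0.036 ]
proj pocket corners [[344.4, 226.6], [358.4, 235.9], [320.8, 250.8], [335.0, 261.1]]
```

View pics/s0c.png

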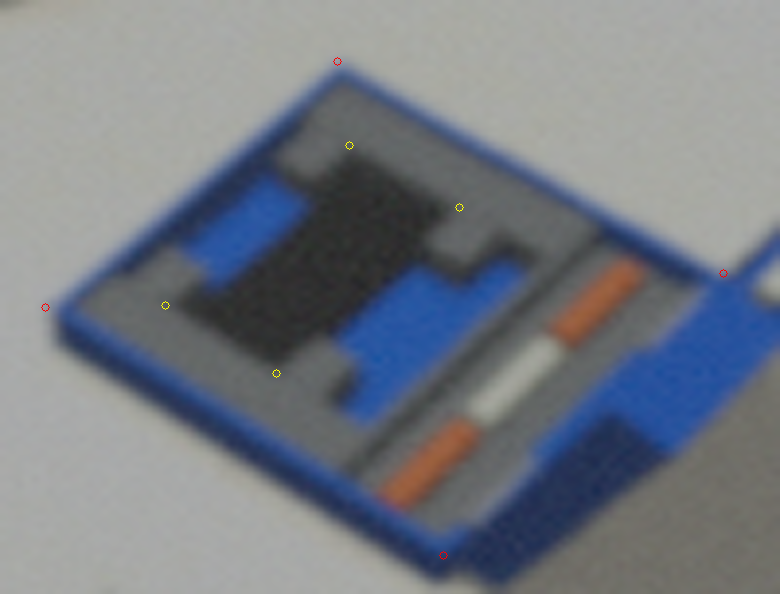

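Crop of the scene view: the predicted rim and pocket corners (red/yellow) fall within about 1 px of those seen, e.g. rim corner (60,313) against (45,307). The lengthwise offset is only known to 1–2 mm. Next I'll lower to just above the liner and compare the meter with the pocket directly.

Run:
```python
from h import *
np.set_printoptions(precision=4,suppress=True)
print(ctrl.move_l(cw(0,-.035,.036),vel=.1,contact_N=6)); ctrl.sleep(.2)
print(ctrl.current_t(),ctrl.current_tool_pos()-cw(0,-.035,.036),ctrl.current_contact_force())
ims=[ctrl.read_camera("scene").astype(float) for _ in range(4)]; s=np.mean(ims,0).astype(np.uint8)
t=ctrl.read_camera("top");cv2.imwrite("pics/s2.png",s);cv2.imwrite("pics/t2.png",t)
a=cv2.resize(s[220:275,300:365],None,fx=9,fy=9,interpolation=cv2.INTER_CUBIC)
b=cv2.resize(t[195:250,240:305],None,fx=200/65,fy=9*200/585,interpolation=cv2.INTER_CUBIC)
b=cv2.copyMakeBorder(b,0,a.shape[0]-b.shape[0],0,0,cv2.BORDER_CONSTANT)
cv2.imwrite("pics/p2.png",np.hstack([a,b]))
```

```text
False
11.1833 [0.0003 0.     0.0005] [-0.2539 -0.0289 -1.663 ]
```

View pics/p2.png

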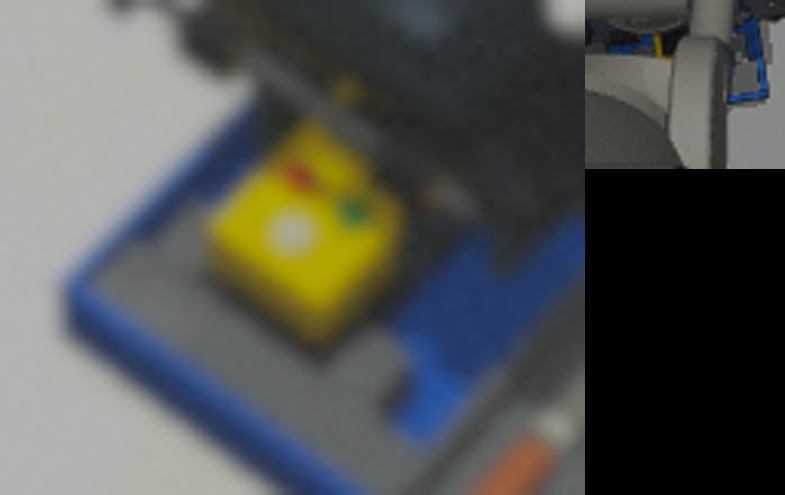

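Run:
```python
from h import *
from scipy.ndimage import map_coordinates as mc
s0=cv2.imread("pics/scene0.png").astype(float);s2=cv2.imread("pics/s2.png").astype(float)
def prof(im,cam,pts,ch):
    g=im[...,0] if ch=="b" else (im.mean(2) if ch=="g" else im[...,2]-im[...,0])
    uv=np.array([proj(cam,p) for p in pts]); return mc(g,[uv[:,1],uv[:,0]],order=1)
def edge(im,cam,f,a,b,ch,others):
    s=np.linspace(a,b,81); P=np.mean([prof(im,cam,[f(x,o) for x in s],ch) for o in others],0)
    i=np.argmax(np.abs(np.gradient(np.convolve(P,np.ones(9)/9,"valid"))))+4
    lo,hi=P[max(i-14,0):i].mean() if 0 else P[max(i-16,0)],P[min(i+16,80)]; h=(lo+hi)/2
    j=[k for k in range(max(i-16,0),min(i+16,80)) if (P[k]-h)*(P[k+1]-h)<=0]
    return round(1000*s[i],2),[round(1000*s[k],2) for k in j],P[::8].round(0).tolist()
fx=lambda z:(lambda x,y:cw(x,y,z)); fy=lambda z:(lambda y,x:cw(x,y,z))
ys=np.linspace(-.05,-.02,7); xs=np.linspace(.04,.05,4)
z=ctrl.current_tool_pos()[2]+.003
print("pocket +x edge scene (57.5)",edge(s0,"scene",fx(.03),.035,.08,"g",ys))
print("case rim +x outer scene (90)",edge(s0,"scene",fx(.036),.080,.1,"b",np.linspace(-.08,.06,9)))
print("meter +x end (55)",edge(s2,"scene",fx(z),.035,.075,"y",ys))
print("pocket +y edge (-7.5)",edge(s0,"scene",fy(.03),-.03,.01,"g",xs))
print("pocket -y edge (-62.5) floor z",edge(s0,"scene",fy(.014),-.085,-.045,"g",xs))
print("meter +y (-10)",edge(s2,"scene",fy(z),-.03,.01,"y",xs))
print("meter -y top (-60)",edge(s2,"scene",fy(z+.026),-.08,-.04,"y",xs))
t0=cv2.imread("pics/top0.png").astype(float)
print("top pocket +x floor",edge(t0,"top",fx(.014),.04,.075,"g",ys)); print("top pocket -x at liner z",edge(t0,"top",fx(.03),-.075,-.04,"g",ys))
print("top pocket +y floor",edge(t0,"top",fy(.014),-.03,.01,"g",np.r_[xs,-xs])); print("top pocket -y liner",edge(t0,"top",fy(.03),-.08,-.045,"g",np.r_[xs,-xs]))
```

```text
pocket +x edge scene (57.5) (np.float64(56.38), [np.float64(56.38)], [49.0, 49.0, 50.0, 48.0, 57.0, 81.0, 99.0, 103.0, 103.0, 103.0, 102.0])
case rim +x outer scene (90) (np.float64(91.5), [np.float64(91.25)], [106.0, 115.0, 125.0, 132.0, 131.0, 121.0, 107.0, 95.0, 90.0, 93.0, 103.0])
meter +x end (55) (np.float64(44.0), [np.float64(45.0)], [154.0, 162.0, 129.0, 86.0, 55.0, 22.0, 2.0, -2.0, -3.0, -3.0, -3.0])
pocket +y edge (-7.5) (np.float64(-8.0), [np.float64(-8.0)], [49.0, 48.0, 49.0, 48.0, 49.0, 62.0, 86.0, 99.0, 103.0, 101.0, 94.0])
pocket -y edge (-62.5) floor z (np.float64(-68.0), [np.float64(-68.5)], [98.0, 103.0, 103.0, 97.0, 87.0, 72.0, 65.0, 61.0, 59.0, 59.0, 60.0])
meter +y (-10) (np.float64(-10.0), [np.float64(-11.5)], [111.0, 110.0, 106.0, 86.0, 61.0, 33.0, 6.0, -2.0, -4.0, -5.0, -9.0])Traceback (most recent call last):
  File "<stdin>", line 22, in <module>
  File "<stdin>", line 8, in edge
  File "<stdin>", line 6, in prof
  File "h.py", line 10, in proj
    p=ctrl.camera_params(cam);T=np.array(p["pose"]); c=T[:3,:3].T@(np.array(P)-T[:3,3])
ValueError: time passes only in moves, steps and waits
```

Run:
```python
from h import *
np.set_printoptions(precision=4,suppress=True)
hit=ctrl.move_l(cw(0,-.035,.0120),vel=.03,contact_N=5)
print(hit,ctrl.current_t(),ctrl.current_tool_pos()-cw(0,-.035,0),ctrl.current_contact_force(),ctrl.current_wrist_torque(),ctrl.current_grip_width()*91)
```

```text
True 12.1583 [-0.0002 -0.0003  0.0126] [ 3.3324 -1.5708 -2.181 ] [-0.4425 -0.21    0.0769] 49.52632413391761
```

Already 17 mm down inside the pocket with a light sideways push (+x). Shift 1 mm that way and bottom out.

Run:
```python
from h import *
np.set_printoptions(precision=4,suppress=True)
d=np.array([.001,-.0004,0])
ctrl.move_l(cw(0,-.035,.0145)+d,vel=.02); ctrl.sleep(.1); print(ctrl.current_contact_force())
hit=ctrl.move_l(cw(0,-.035,.0095)+d,vel=.015,contact_N=6)
print(hit,ctrl.current_t(),ctrl.current_tool_pos()-cw(0,-.035,0),ctrl.current_contact_force(),ctrl.current_wrist_torque(),ctrl.current_grip_width()*91)
```

```text
[ 0.1983  0.562  -2.4427]
True 12.85 [ 0.0011 -0.0001  0.0107] [0.0049 0.3702 3.8962] [0.0023 0.1115 0.0414] 49.59416766188965
```

Clean vertical contact at floor height (underside about 14 mm). Release, retreat, and look.

Run:
```python
from h import *
np.set_printoptions(precision=4,suppress=True)
ctrl.command_gripper(0.72); print(ctrl.current_grip_width()*91)
p=np.array(ctrl.current_tool_pos()); ctrl.move_l(p+[0,0,.06],vel=.1); ctrl.move_l(p+[0,0,.26],vel=.3)
ctrl.command_gripper(0.0)
ctrl.goto(cw(0,.17,.32),tool(np.degrees(YAW)+180,0,-1)); print(ctrl.current_t())
t=ctrl.read_camera("top");s=ctrl.read_camera("scene");cv2.imwrite("pics/t3.png",t);cv2.imwrite("pics/s3.png",s)
cv2.imwrite("pics/p3.png",np.hstack([cv2.resize(t[140:260,160:320],None,fx=2.5,fy=2.5,interpolation=cv2.INTER_CUBIC),cv2.resize(s[200:300,295:428],None,fx=3,fy=3,interpolation=cv2.INTER_CUBIC)]))
```

```text
65.62769249604995
16.775
```

View pics/p3.png

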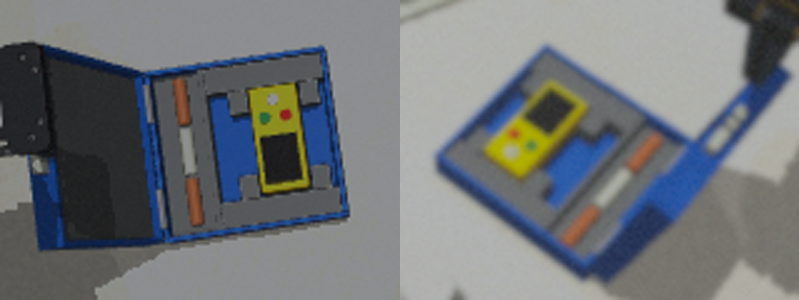

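The meter is seated square, screen up (top half: yellow block at (278,137) between the four grey blocks). The lid still stands at (100,155). Now I'll push the lid over from behind, with the fingertip following its arc.

Run:
```python
from h import *
np.set_printoptions(precision=4,suppress=True)
F=lambda:(np.array(ctrl.current_contact_force())).round(1).tolist()
ctrl.move_l(cw(0,.215,.32),vel=.2); print("down",ctrl.move_l(cw(0,.215,.186),vel=.2,contact_N=5),F())
ctrl.move_l(cw(0,.1335,.186),vel=.1); print(ctrl.current_t(),F())
for deg in range(80,9,-10):
    th=np.radians(deg); r=.15+.02*(1-deg/90)
    ctrl.move_l(cw(0,.095-r*np.cos(th)+.025*np.sin(th)+.0135,.036+r*np.sin(th)+.025*np.cos(th)),vel=.12); print(deg,F())
print(ctrl.current_t())
hit=ctrl.move_l(cw(0,.095-.165,.056),vel=.04,contact_N=15); print(hit,F(),ctrl.current_tool_pos()-cw(0,-.07,0),ctrl.current_t())
```

```text
down False [-0.4, -0.0, 0.7]
19.0333 [0.2, 0.3, -0.1]
80 [-0.2, 0.4, -0.6]
70 [-0.6, 0.3, -0.1]
60 [-0.1, -0.3, -0.8]
50 [-0.5, 0.6, -0.1]
40 [0.0, 0.1, -0.0]
30 [0.0, 0.5, -0.0]
20 [-0.1, -0.2, 1.0]
10 [0.3, -0.3, -0.7]
22.1333
True [-2.2, 3.8, 14.1] [-0.0006  0.0027  0.0611] 22.9
```

Run:
```python
from h import *
np.set_printoptions(precision=4,suppress=True)
ctrl.move_l(cw(0,-.07,.075),vel=.1); ctrl.move_l(cw(0,-.08,.07),vel=.1)
print(ctrl.move_l(cw(0,-.08,.052),vel=.03,contact_N=20),ctrl.current_contact_force(),ctrl.current_tool_pos())
ctrl.move_l(cw(0,-.08,.25),vel=.2); ctrl.goto(cw(-.05,.3,.35),tool(np.degrees(YAW)+180,0,-1))
print(ctrl.current_t(),ctrl.current_contact_force())
t=ctrl.read_camera("top");s=ctrl.read_camera("scene")
cv2.imwrite("pics/p4.png",np.hstack([cv2.resize(t[100:320,150:480],None,fx=1.5,fy=1.5,interpolation=cv2.INTER_CUBIC),cv2.resize(s[200:310,295:395],None,fx=3,fy=3,interpolation=cv2.INTER_CUBIC)]))
```

```text
True [-2.0309  0.5767 13.677 ] [0.5587 0.0151 0.0611]
26.425 [ 0.0845 -0.1186  0.6029]
```

View pics/p4.png

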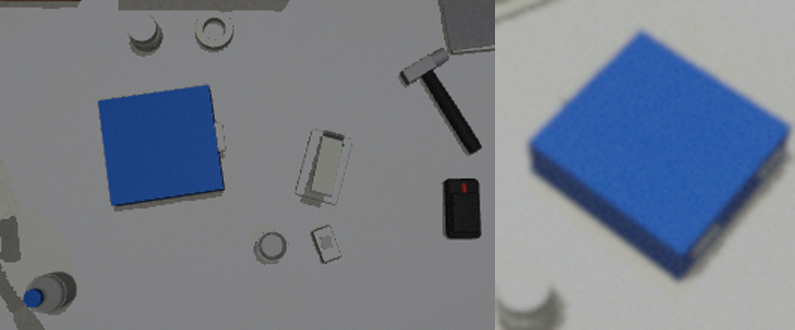

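The case is shut edge to edge (lid outline at (160,145), outer face at 61 mm as specified). The dock is empty and the other objects look undisturbed.

```bash
python3 -c "
from bench import ctrl
print(ctrl.sign_off())"
```

```text
the job is handed in; nothing more can be done
None
```

The meter is seated screen up in its pocket, the lid is fully closed (outer face measured at 61 mm, as specified), the other desk objects look undisturbed in the final views, and the job was handed in after about 26 s.

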